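# Ready the lamp test rig with three light taps

## Robot

A 6-joint arm with a two-finger parallel gripper is mounted at the origin on the work surface. World frame = base frame: x ahead of the robot, y to its left, z up, the work surface at z = 0. Lengths are in m, angles in rad, forces in N, time in s.
With the tool pointing down it reaches from about 0.35 to 0.8 m from the base axis. Payload 7.3 kg.
Tool frame: the origin (TCP) lies at the very end of the fingers, on their centre line; the grasp point (between the pads) lies 19 mm behind it; x points along the fingers, z is the direction in which the jaws open and shut, and the axes are right-handed (so a half turn about x gives the same grasp; the last joint's range is limited). The gripper opens to 85 mm and grips with 20 to 120 N. Pads are 22 mm wide; open, the fingers measure 114 mm over their backs; the gripper's body (76 mm by 85 mm) begins 54 mm behind the grasp point. The pads swing forward as they close: fully open they stand 13 mm farther back than shut.
Start: joints at [1.097, 0.342, 1.524, -0, 1.275, -0.146], TCP at [0.169, 0.497, 0.231] pointing down, gripper open.
Joint ranges: [-2.53, 2.53], [-0.77, 2.02], [0.04, 2.7], [-1, 4.14], [0.28, 2.66], [-3.11, 3.11]. Speed limits (rad/s): [2.57, 2.57, 3.14, 3.14, 3.14, 3.14].

## Interface

Orientations are given as a rotation vector (axis times angle).
In Python, from plant import bot, grip, optics, hand_in, sensors gives the robot as it stands. Calls block until the motion is done:
- bot.move_to(position, orientation): joint-space move of the TCP to a pose.
- bot.move_l(position, rotation=None, rate=0.15): straight line of the TCP; rotation=None keeps the orientation; rate is the mean speed in m/s.
- bot.move_j(angles): joint-space move.
- grip(opening, grasp_force=None): finger opening in m; grasp_force is the grip in N (None keeps the last); returns when the fingers have stopped.
- bot.dwell(seconds).
- bot.solve_ik(position, orientation): joint angles nearest the present ones, or None.
- optics.grab_frame(name): name is "scene" or "top"; returns the picture (400x640x3 uint8, red, green, blue); there is no depth.
- optics.camera_model(name): a dict with "fx", "fy", "cx", "cy" (pixels), "dist_coeffs" ([k1, k2, p1, p2, k3] as OpenCV has them; the pictures are not rectified), "R" (3x3) and "t" (3): a world point X has camera coordinates R X + t. Camera axes: x right, y down, z forward; pixel columns grow to the right and rows downward; lengths in m; the calibration is good to about 2 mm. A picture is of the moment at which its call begins. camera_model takes no time and is no camera call.
A pose or a line that the arm cannot do raises bot.PlanningError and nothing moves.
- hand_in(): hands the job in, once; it reports no verdict.
Readings, each from a call of its own:
- sensors.get_clock(): time.
- sensors.get_qpos(): joint angles.
- sensors.get_joint_vel(): joint speeds.
- sensors.get_tau(): joint torques, N m.
- sensors.get_tcp_pos(): TCP position.
- sensors.get_orientation(): TCP orientation.
- sensors.get_contact_force(): force on the tool from outside, world axes, zero at the start.
- sensors.get_wrist_torque(): the same for the moment, N m.
- sensors.get_width(): finger opening in m.
Only numpy, scipy, OpenCV 4.12 (cv2) and the standard library are available. Lean on these libraries where they do the work, as an engineer would, in place of code of your own. Each camera call takes 0.05 s, during which the arm holds its last target. There are 200 camera calls.

## Task

Get the lamp test rig ready by tapping three spots lightly with the fingertips, in this order: the white cap in the brass bayonet socket, then the round pad at the end of the zinc slide changer arm, and last, because it makes the circuit live, the orange fuse carrier. Tap each from above so that it sinks at least halfway through its 10 mm travel, where it stays, without knocking it hard against its stop, and do not touch the changer arm or fuse units before their turn. Finish clear of the rig; nothing is to be picked up, tipped or shoved out of place, and the pliers, cold mirror and lens stay where they are.

Things in the scene. Friction and masses are not known exactly. Their poses are not given: they have to be found in the camera images.
- test_block: Test block: loose black slab 90 x 80 x 34 mm, about 0.9 kg, with a brass bayonet socket (29 mm across, rim 52 mm above the table) upright in its middle; a white ceramic cap stands out of the socket. Origin: centre of the underside; z up, x along the 90 mm side. A light tap does not shift it, and more than 20 N on it counts as too hard.
- cap_spot (a point): Spot 1: centre of the flat top of the white cap, 23 mm across, over the middle of the test block. About 66 mm above the table and 14 mm above the socket rim when up; it moves down with the cap.
- test_cap (a joint): How far the white cap is pushed down, m: 0 up, 0.010 at its hard stop (starts between 0 and 0.0015). It slides straight down; the force grows from about 3.5 N at the top over 5 N halfway to 6.7 N just above the hard stop, and friction keeps it where it is left. Running fast into the stop gives a knock of over 20 N. Counts as down above 0.0045.
- changer_stand: Stand of the slide changer arm: loose grey plate 110 x 60 x 12 mm, about 0.7 kg, with two zinc cheeks (35 mm from the origin on its +x side, tops 61 mm above the table) that carry the arm's level pivot pin, 53 mm above the table. The arm runs from the pivot towards the stand's -x. Origin: centre of the underside; x along the 110 mm side, z up. More than 20 N on it counts as too hard.
- pad_spot (a point): Spot 2: centre of the flat top of the round zinc pad, 24 mm across, at the free end of the changer arm, 75 mm from the pivot (40 mm to the stand's -x side of its origin). About 62 mm above the table when up, with clear space below; it moves down with the arm.
- changer_arm (a joint): Angle by which the changer arm is pressed down, rad: 0 up (level), 0.134 at its hard stop, where the pad is 10 mm lower (starts between 0 and 0.02). The force on the pad grows from about 3.5 N at the top over 5 N halfway to 6.7 N just above the hard stop, and friction keeps it where it is left. Running fast into the stop gives a knock of over 20 N. Counts as down above 0.06 (pad 4.5 mm lower).
- fuse_block: Fuse holder: loose grey block 75 x 65 x 22 mm, about 0.6 kg, with a black collar (32 mm across, rim 30 mm above the table) in its middle, out of which the orange fuse carrier stands. Origin: centre of the underside; z up, x along the 75 mm side. More than 20 N on it counts as too hard.
- fuse_spot (a point): Spot 3: centre of the flat top of the orange fuse carrier, 25 mm across, over the middle of the fuse holder. About 44 mm above the table and 14 mm above the collar when up; it moves down with the carrier.
- fuse_carrier (a joint): How far the orange fuse carrier is pushed down, m: 0 up, 0.010 at its hard stop (starts between 0 and 0.0015). It slides straight down; the force grows from about 3.5 N at the top over 5 N halfway to 6.7 N just above the hard stop, and friction keeps it where it is left. Running fast into the stop gives a knock of over 20 N. Counts as down above 0.0045.
- pliers: Bystander: loose flat pliers with red handles, 170 mm long, 52 mm wide, 12 mm high, lying flat with the jaws towards their +x. Origin: on the table under the middle. Leave alone.
- cold_mirror: Bystander: loose silvered glass cold mirror, 60 x 60 x 4 mm, leaning back in a black foot 50 x 70 x 12 mm; about 65 mm high in all. Origin: centre of the foot's underside. Leave alone.
- lens: Bystander: loose projector lens, a black barrel 48 mm across and 58 mm high, standing on end. Origin: centre of the underside. Leave alone.
Not all that is in view belongs to the job. Leave any red look-alike of the test_block alone.

How it is judged:
By the outcome, as a careful person would: the job done as asked, in the order asked, and still so for the second after the job is handed in, with the robot touching nothing.
It also fails if it takes over 48 s, if anything falls off the work surface, if the arm or the gripper's body presses on something with over 40 N, if the wrist force passes 120 N, or if a joint passes its speed limit or range.

## Working session

There is one attempt and no reset: what is moved stays moved. The work goes in short steps, each a Python script; the robot and the scene stay as the last script left them, time stands still between calls to the robot, and variables do not carry over. Pictures are saved under pics/ and viewed, about 8 in all and at most 12, crops included, and the job is handed in when it is done.

```bash
mkdir -p pics; ls
python3 - <<'E'
from plant import bot, grip, optics, hand_in, sensors
import cv2, numpy as np
for n in("scene","top"):
    im=optics.grab_frame(n); cv2.imwrite(f"pics/{n}0.png",im[:,:,::-1])
    m=optics.camera_model(n); R=np.array(m["R"]);print(n,m["fx"],m["cx"],m["cy"],m["dist_coeffs"],(-R.T@np.array(m["t"])).round(3),R.round(2).tolist())
print(sensors.get_clock(),sensors.get_orientation(),sensors.get_width(),sensors.get_contact_force())
E
```

```text
pics
scene 425.2486270050224 324.120866751832 199.43513118076794 [-0.07039816  0.          0.          0.          0.        ] [ 1.106 -0.487  0.85 ] [[0.61, 0.79, -0.0], [0.6, -0.47, -0.65], [-0.51, 0.4, -0.76]]
top 420.3366759314277 322.56178466612556 196.81313116944963 [-0.03192011  0.          0.          0.          0.        ] [ 0.414 -0.072  1.106] [[-0.01, -1.0, 0.03], [-0.99, 0.0, -0.15], [0.15, -0.03, -0.99]]
0.1 [-0.9651054   1.34787086  0.96405011] 0.08536264560363262 [ 0.51475738 -0.07955704 -0.28857909]
```

View pics/scene0.png

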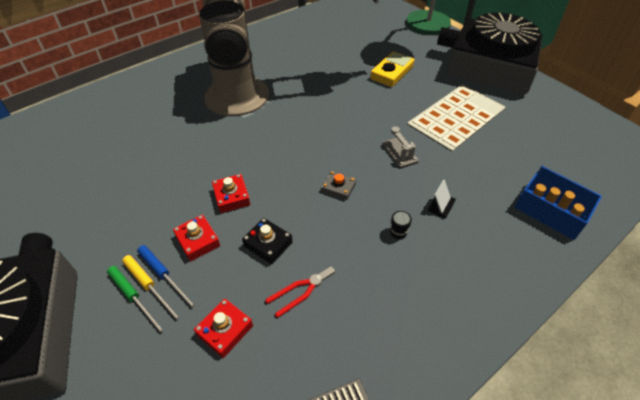

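View pics/top0.png

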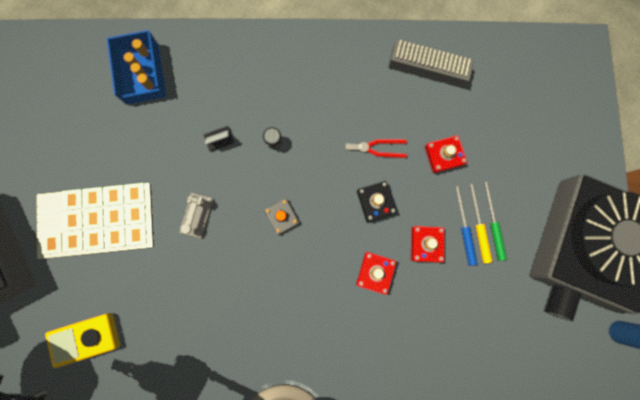

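The scene view shows the black test block at (267,240), the fuse holder at (339,183) and the changer at (402,147). In the top view they are at (378,201), (282,216) and (197,214). Next I'll enlarge them.

Run:
```python
import cv2, numpy as np
t=cv2.imread("pics/top0.png");s=cv2.imread("pics/scene0.png")
def c(im,u,v,r=25):return cv2.resize(im[v-r:v+r,u-r:u+r],(260,260),interpolation=cv2.INTER_CUBIC)
cv2.imwrite("pics/crop.png",np.vstack([np.hstack([c(t,378,201),c(t,197,214),c(t,282,216)]),np.hstack([c(s,267,240),c(s,402,147),c(s,339,183)])]))
```

```text
(no output)
```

View pics/crop.png

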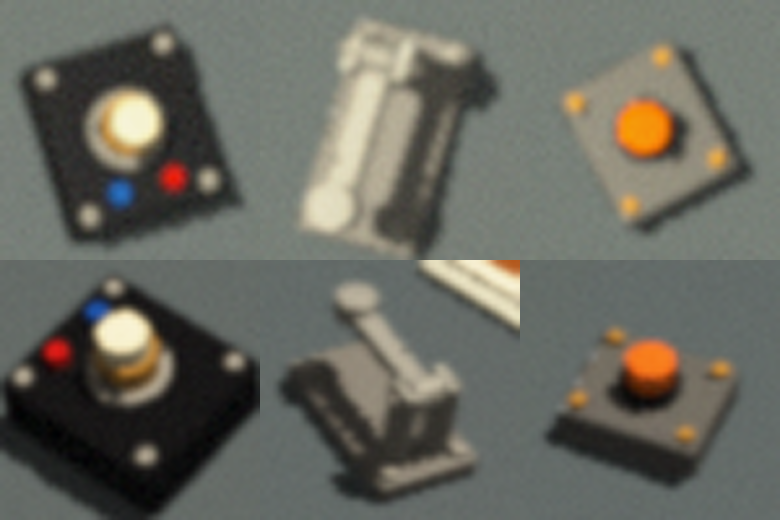

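The crops show the cap top, pad top and carrier top clearly in both views. I'll triangulate each one and compare the heights with 66, 62 and 44 mm.

```bash
cat > h.py <<'E'
import cv2, numpy as np
from plant import bot, grip, optics, hand_in, sensors
def ray(n,uv):
    m=optics.camera_model(n);K=np.array([[m["fx"],0,m["cx"]],[0,m["fy"],m["cy"]],[0,0,1]])
    p=cv2.undistortPoints(np.array([[uv]],float),K,np.array(m["dist_coeffs"]))[0,0]
    R=np.array(m["R"]);return -R.T@np.array(m["t"]),R.T@np.array([p[0],p[1],1])
def plane(n,uv,z):
    c,d=ray(n,uv);return c+d*(z-c[2])/d[2]
def tri(a,b):
    A=np.zeros((3,3));y=np.zeros(3);rs=[ray("top",a),ray("scene",b)]
    for c,d in rs:
        d=d/np.linalg.norm(d);P=np.eye(3)-np.outer(d,d);A+=P;y+=P@c
    return np.linalg.solve(A,y)
E
python3 - <<'E'
from h import *
f=lambda u,v,x,y:(u-25+(x+.5)/5.2-.5,v-25+(y+.5)/5.2-.5)
D={"cap":(f(378,201,133,121),f(267,240,124,73),.065),"pad":(f(197,214,68,207),f(402,147,97,36),.062),"fuse":(f(282,216,124,128),f(339,183,130,95),.0435)}
for k,(a,b,z) in D.items(): print(k,tri(a,b).round(4),plane("top",a,z).round(4),plane("scene",b,z).round(4))
s=lambda x,y:f(197,214,x,y)
print("pivot end",plane("top",s(118,50),.06),"plate corners",[plane("top",s(*q),.012).round(3) for q in((40,225),(165,250))])
E
```

```text
cap [ 0.5657 -0.2397  0.0619] [ 0.5652 -0.2393  0.065 ] [ 0.5679 -0.2406  0.065 ]
pad [0.4929 0.2431 0.06  ] [0.4925 0.242  0.062 ] [0.4947 0.2417 0.062 ]
fuse [0.5271 0.0076 0.0452] [0.5268 0.0071 0.0435] [0.5263 0.0094 0.0435]
pivot end [0.56821284 0.2218158  0.06      ] plate corners [array([0.487, 0.271, 0.012]), array([0.475, 0.208, 0.012])]
```

Everything checks out: heights are within about 3 mm, and pad to pivot is 78 mm against the expected 75 mm. I'll close the gripper, hover over the cap and press in guarded steps.

```bash
cat >> h.py <<'E'
from scipy.spatial.transform import Rotation as Ro
def down(z):
    z=np.array([z[0],z[1],0.]);z/=np.linalg.norm(z);x=np.array([0,0,-1.]);return Ro.from_matrix(np.c_[x,np.cross(z,x),z]).as_rotvec()
def fz(): return sensors.get_contact_force()[2]
def tap(xy,z_top,zdir,depth=.0065):
    "hover, feel for the top in 1 mm steps, then sink by depth, lift"
    p=lambda z:[xy[0],xy[1],z]
    o=min((down(s*np.array(zdir)) for s in(1,-1)),key=lambda o:abs((q:=bot.solve_ik(p(.2),o))[5]) if bot.solve_ik(p(.2),o) is not None else 9)
    bot.move_to(p(.16),o); bot.move_l(p(z_top+.008),rate=.1); bot.dwell(.2)
    f0=fz(); z=z_top+.008; zc=None; log=[]
    while z>z_top-.013:
        z-=.001; bot.move_l(p(z),rate=.015)
        f=fz()-f0; za=sensors.get_tcp_pos()[2]; log.append((round(za*1e3,1),round(f,1)))
        if zc is None and f>1.5: zc=za
        if zc and (za<zc-depth or f>9): break
    bot.move_l(p(z_top+.03),rate=.06); bot.move_l(p(.16),rate=.15)
    print("t",sensors.get_clock(),"contact",zc,"end",za,"f0",f0,log)
E
python3 - <<'E'
from h import *
grip(0.0); print(sensors.get_width(),sensors.get_clock())
tap((.5664,-.240),.066,(.25,.967))
cv2.imwrite("pics/top1.png",optics.grab_frame("top")[:,:,::-1]);cv2.imwrite("pics/scene1.png",optics.grab_frame("scene")[:,:,::-1])
E
```

```text
-0.0001559785827472185 0.8667
t 10.9167 contact 0.06310560369788888 end 0.05610108094311933 f0 1.0088164003912836 [(np.float64(73.0), np.float64(-1.0)), (np.float64(71.9), np.float64(-1.2)), (np.float64(70.9), np.float64(-0.6)), (np.float64(69.9), np.float64(-1.2)), (np.float64(68.9), np.float64(-0.4)), (np.float64(67.9), np.float64(-1.9)), (np.float64(66.9), np.float64(-0.5)), (np.float64(65.9), np.float64(-0.9)), (np.float64(65.1), np.float64(-1.5)), (np.float64(64.2), np.float64(1.1)), (np.float64(63.1), np.float64(2.8)), (np.float64(62.0), np.float64(2.4)), (np.float64(60.9), np.float64(2.9)), (np.float64(60.0), np.float64(3.2)), (np.float64(59.0), np.float64(2.6)), (np.float64(58.1), np.float64(3.3)), (np.float64(57.1), np.float64(2.9)), (np.float64(56.1), np.float64(3.9))]
```

Run:
```python
import cv2, numpy as np
def c(im,u,v,r=25):return cv2.resize(im[v-r:v+r,u-r:u+r],(260,260),interpolation=cv2.INTER_CUBIC)
s0,s1=[cv2.imread(f"pics/scene{i}.png") for i in(0,1)]
cv2.imwrite("pics/crop1.png",np.vstack([np.hstack([c(s0,267,240),c(s1,267,240)]),cv2.resize(s1,(520,325))]))
```

```text
(no output)
```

View pics/crop1.png

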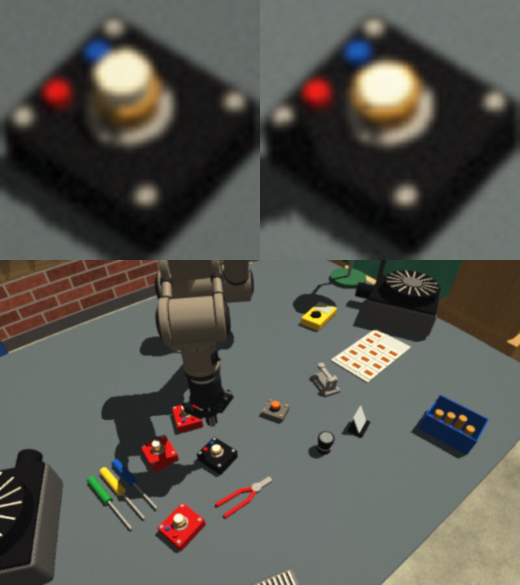

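The cap went down (its top moved from about (124,73) to (126,83) in the crop) and the block has not moved. Next is the changer pad, with the force zero averaged and a slightly smaller depth.

```bash
sed -i 's/def fz.*/def fz(): return np.mean([(bot.dwell(.01),sensors.get_contact_force()[2])[1] for _ in range(5)])/' h.py
python3 - <<'E'
from h import *
tap((.4935,.242),.062,(.25,.967),.0055)
cv2.imwrite("pics/top2.png",optics.grab_frame("top")[:,:,::-1]);cv2.imwrite("pics/scene2.png",optics.grab_frame("scene")[:,:,::-1])
def c(im,u,v,r=25):return cv2.resize(im[v-r:v+r,u-r:u+r],(260,260),interpolation=cv2.INTER_CUBIC)
s0,s1,t0,t1=[cv2.imread(f"pics/{i}.png") for i in("scene0","scene2","top0","top2")]
cv2.imwrite("pics/crop2.png",np.vstack([np.hstack([c(s0,402,147),c(s1,402,147)]),np.hstack([c(t0,197,214),c(t1,197,214)])]))
E
```

```text
t 20.3417 contact 0.060121553041421735 end 0.05395835377740007 f0 -0.16399421426958377 [(np.float64(69.0), np.float64(0.3)), (np.float64(67.9), np.float64(0.2)), (np.float64(66.9), np.float64(0.1)), (np.float64(65.9), np.float64(-0.0)), (np.float64(65.0), np.float64(0.3)), (np.float64(64.0), np.float64(0.2)), (np.float64(63.0), np.float64(0.0)), (np.float64(62.0), np.float64(0.3)), (np.float64(61.1), np.float64(1.5)), (np.float64(60.1), np.float64(3.7)), (np.float64(59.0), np.float64(3.9)), (np.float64(57.9), np.float64(4.1)), (np.float64(56.9), np.float64(4.3)), (np.float64(56.0), np.float64(4.9)), (np.float64(54.9), np.float64(5.1)), (np.float64(54.0), np.float64(5.6))]
```

View pics/crop2.png

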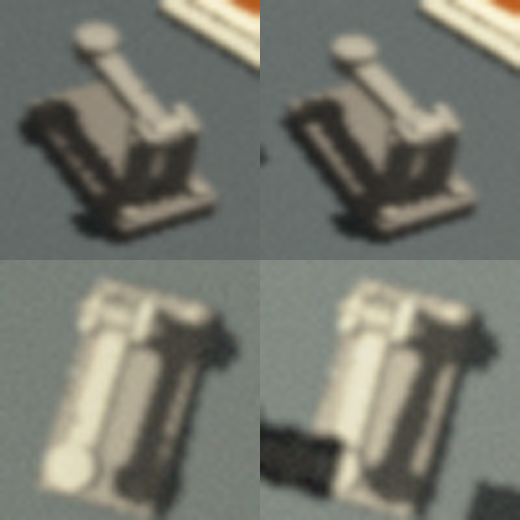

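The pad sank about 7 mm (5.6 N, and the top is roughly 10 crop px lower in the scene view). The stand has not moved. The fuse is last.

Run:
```python
from h import *
tap((.5266,.008),.044,(.25,.967),.0055)
bot.move_l([.45,.008,.25],rate=.2); print(sensors.get_clock())
cv2.imwrite("pics/top3.png",optics.grab_frame("top")[:,:,::-1]);cv2.imwrite("pics/scene3.png",optics.grab_frame("scene")[:,:,::-1])
def c(im,u,v,r=25):return cv2.resize(im[v-r:v+r,u-r:u+r],(260,260),interpolation=cv2.INTER_CUBIC)
s0,s1=[cv2.imread(f"pics/{i}.png") for i in("scene0","scene3")]
cv2.imwrite("pics/crop3.png",np.vstack([np.hstack([c(s0,339,183),c(s1,339,183)]),cv2.resize(s1,(520,325))]))
```

```text
t 29.0333 contact 0.04207505388110368 end 0.036024251164580204 f0 -0.30478892548332187 [(np.float64(51.0), np.float64(0.3)), (np.float64(49.9), np.float64(0.3)), (np.float64(48.9), np.float64(0.6)), (np.float64(48.0), np.float64(0.2)), (np.float64(46.9), np.float64(0.1)), (np.float64(46.0), np.float64(0.2)), (np.float64(45.0), np.float64(0.3)), (np.float64(44.0), np.float64(0.2)), (np.float64(43.1), np.float64(1.5)), (np.float64(42.1), np.float64(3.0)), (np.float64(41.0), np.float64(3.5)), (np.float64(39.9), np.float64(3.5)), (np.float64(39.0), np.float64(3.4)), (np.float64(38.0), np.float64(3.7)), (np.float64(37.0), np.float64(4.1)), (np.float64(36.0), np.float64(4.3))]
29.775
```

View pics/crop3.png

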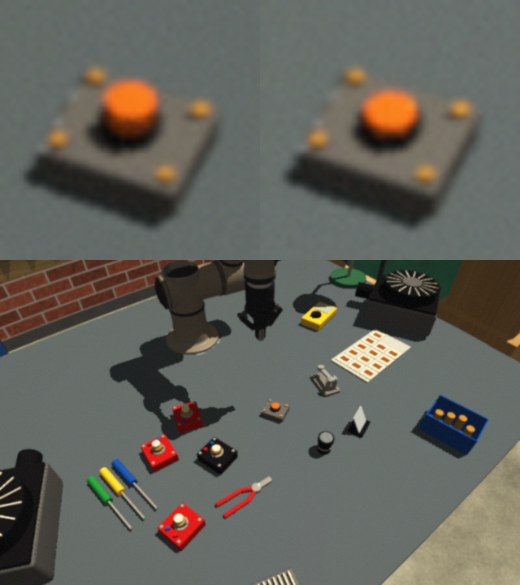

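The carrier sits visibly lower, the fuse block has not moved and the arm is clear, so I'm handing in.

```bash
python3 -c "
from plant import hand_in
hand_in()"
```

```text
the job is handed in; nothing more can be done
```

I tapped the white cap, the changer pad and the fuse carrier in that order with the closed fingertips, and handed the job in. The last clock reading was about 30 s, inside the 48 s limit.

| Spot | Estimated travel | Highest force reading between steps |
|---|---|---|
| White cap | about 8–9 mm | about 5 N |
| Changer pad | about 7 mm | about 5.6 N |
| Fuse carrier | about 7 mm | about 4.3 N |

- **Depth:** before-and-after pictures show each spot lower and staying down. The travel figures come from the fingertip height at contact, not from a joint reading.
- **Cap:** this was the least certain of the three. Its force zero came from one noisy reading, so contact was detected 1–2 mm late and it went deeper than planned. I saw no sign of a knock at its stop. For the other two I averaged the force readings and pressed less deeply.
- **Rig and bystanders:** the three units look unmoved in the pictures. I saw no change in the pliers, mirror, lens or red look-alikes, but I didn't measure those.
- **Measurement disagreement:** triangulated heights were 1–4 mm off the expected values, and the two cameras differed by about 2–3 mm sideways. All three contacts still landed on their targets.

The arm finished clear, 0.25 m above the table.

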